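# Rub the inlay slips flush

### The arm

A 6-joint arm with a two-finger parallel gripper is mounted at the origin on the work surface. World frame = base frame: x ahead of the robot, y to its left, z up, the work surface at z = 0. Lengths are in m, angles in rad, forces in N, time in s.
With the tool pointing down it reaches from about 0.25 to 0.775 m from the base axis. Payload 8.9 kg.
Tool frame: the origin (TCP) lies at the very end of the fingers, on their centre line; the grasp point (between the pads) lies 19 mm behind it; z points along the fingers, y is the line along which they close (so a half turn about z gives the same grasp; the last joint's range is limited). The gripper opens to 85 mm and grips with 20 to 120 N. Pads are 22 mm wide; open, the fingers measure 114 mm over their backs; the gripper's body (76 mm by 85 mm) begins 54 mm behind the grasp point. The pads swing forward as they close: fully open they stand 13 mm farther back than shut.
Start: joints at [1.105, 0.291, -0.153, 1.127, 0, 1.431], TCP at [0.169, 0.497, 0.231] pointing down, gripper open.
Joint ranges: [-2.52, 2.52], [-0.91, 1.74], [-1.3, 1.37], [-1.96, 2.02], [-1.52, 1.47], [-3.14, 3.14]. Speed limits (rad/s): [2.22, 2.22, 2.79, 3.14, 3.14, 3.14].

### API

Orientations are given as a unit quaternion [x, y, z, w].
In Python, from bench import manip, optics, job, search_frame, regions_of gives the robot as it stands. The module is installed in compiled form; this text tells all that it offers.
- The arm moves only by the tool play_rows, never from a script. Its argument "motion" is a list of rows, each a list of 6 numbers: the shift along the tool's x, y, z as a fraction of full scale, then the turn, a rotation vector about the tool's x, y, z as a fraction of full scale. A call has exactly 10 rows; each row is the pose to reach, as a shift and turn from the pose commanded when the call began, along the tool's axes at that moment; what a row does not reach only later rows make up. Full scale, the value 1, is 50 cm for a shift and 90 degrees for a turn. A row lasts 1/12 s, in which the tool goes at most 41.7 mm and 7.16 degrees, less where a joint would pass 70% of its speed; a pose out of reach is approached as far as the arm can. A call with a number of a shift or a turn outside -1 to 1 is refused whole. A call with a gripper value outside its range is refused whole. "hand" is the finger opening in mm, from 0 to 85.4, set as the call begins (left out, the last holds). The fingers move at their own pace and stop on an object; "newtons" is the grip in N (left out, the last holds). Time passes only in rows, so rows that repeat a pose let the fingers close, or fill a call up. It gives the time, the measured TCP pose, the force, the opening and the grip force at its end, in the units of the state.
- manip.read_state(): the state, without advancing time (a new reading comes with each control period).
- optics.get_image(name): name is "side" or "top" or "wrist"; returns the picture (420x560x3 uint8, red, green, blue); there is no depth.
- optics.camera_params(name): a dict with "K" (3x3 intrinsics, pixels), "D" ([k1, k2, p1, p2, k3] as OpenCV has them; the pictures are not rectified), "world_from_camera" (4x4, takes a point from camera to world coordinates); the wrist camera has in their place "T_tool_cam" (4x4, takes a point from camera to tool coordinates, whose origin is the TCP and whose axes are the flange's). Camera axes: x right, y down, z forward; pixel columns grow to the right and rows downward; lengths in m; the calibration is good to about 2 mm. A picture is of the moment at which its call begins: read the wrist's pose just before it. camera_params takes no time and is no camera call.
- job.hand_in(): hands the job in; it is judged then, once.
Trained networks look in the newest picture that a camera, given by its name, has taken for a name from the list of things; names that differ only in an ending like _2 or _b are one class to them, and where a whole thing is asked for, a point or a joint stands for the part that bears it (a point fixed in the world has none). Each returns a list of dicts, best first, with "p" (0 to 1); they miss things now and then, are a little off and sometimes report something else, mostly with a low value. They report only what shows in the picture. A call takes as long as a camera call. They do not tell look-alikes from the thing itself.
- search_frame(camera, label): "pixel" ([column, row] in pixels, amid what is visible of it).
- regions_of(camera, label): "region" (420x560 bool, what is visible of it) and "pixel" ([column, row] in pixels, amid what is visible of it).
The state is a dict: "time_s": time; "qpos": joint angles; "qd": joint speeds; "effort": joint torques, N m; "tool_pos": TCP position; "eef_rot": TCP orientation; "ft_force": force on the tool from outside, world axes, zero at the start; "moment": the same for the moment, N m; "finger_gap": opening from 0.0 (shut) to 1.0 (fully open); "grasp_force": force on a finger pad.
Only numpy, scipy, OpenCV 4.12 (cv2) and the standard library are available. Lean on these libraries where they do the work, as an engineer would, in place of code of your own. Each camera call takes 0.05 s, during which the arm holds its last target. There are 200 camera calls.

### The job

Take the rubbing block by its handle and press the four proud inlay slips down flush in the jig: set it down at the closed end against the batten, then sweep it along to the open end in one stroke, without lifting it partway, with a steady, firm but not hard push (about 12 N, never over 45 N; the board lies out of level, so follow it by feel). Then stand the block upright back on the middle of its cork mat and let go. Do not touch the jig or slips with the gripper, and leave the other things where they are.

Things in the scene. Friction and masses are not known exactly. Their poses are not given: they have to be found in the camera images.
- jig: Inlay jig fixed to the bench: plywood base 340 x 110 mm under a board of the same size with a 54 mm wide groove between two wooden rails. Origin under the centre of the base; x along the groove towards the open end, y across, z up. The board sits on a pivot at z = 36 mm, set out of level along x by up to 0.045 rad either way, unknown and not in this pose; rail tops at z = 60 mm at the middle.
- closed_end (a point): Point on the jig at its closed end (jig x = -160 mm, z = 60 mm): foot of the inner face of the wooden batten, 10 mm thick and 16 mm tall, across the end of the board. With the board's slope the rails here lie up to 7 mm higher or lower.
- open_end (a point): Point on the jig at its open end, without a batten (jig x = +170 mm, z = 60 mm). With the board's slope the rails here lie up to 8 mm higher or lower.
- block: Wooden rubbing block. Sole 128 mm long (x), 70 wide (y), 22 thick: the middle 64 mm of its underside is flat, both toes are bevelled up at 20 degrees (12 mm at the tips). Upright handle 80 mm long (x), 28 thick (y), from z = 22 to 80 mm. Origin at the centre of the flat underside, z up. Same either way round. About 0.4 kg.
- mat: Thin cork mat fixed to the bench, 200 x 150 x 4 mm, on which the block stands at the start; origin under its centre, its top 4 mm higher.
- slip0 (a joint): Inlay slip 1 of 4, counted from the closed end: 65 x 54 mm wooden slip in the groove, centred at jig x = -100 mm. Value = how far its top stands proud of the rails (m): 0 flush, at most 0.007. Its ends are eased by 3 mm. It slides down stiffly (about 4 N) and stays where it is left.
- slip1 (a joint): Inlay slip 2 of 4, counted from the closed end: 65 x 54 mm wooden slip in the groove, centred at jig x = -33 mm. Value = how far its top stands proud of the rails (m): 0 flush, at most 0.007. Its ends are eased by 3 mm. It slides down stiffly (about 4 N) and stays where it is left.
- slip2 (a joint): Inlay slip 3 of 4, counted from the closed end: 65 x 54 mm wooden slip in the groove, centred at jig x = 34 mm. Value = how far its top stands proud of the rails (m): 0 flush, at most 0.007. Its ends are eased by 3 mm. It slides down stiffly (about 4 N) and stays where it is left.
- slip3 (a joint): Inlay slip 4 of 4, counted from the closed end: 65 x 54 mm wooden slip in the groove, centred at jig x = 101 mm. Value = how far its top stands proud of the rails (m): 0 flush, at most 0.007. Its ends are eased by 3 mm. It slides down stiffly (about 4 N) and stays where it is left.
- offcut: plain scrap of the same wood, 128 x 70 x 22 mm, flat, without a handle; bystander; origin under its centre
- pot: open steel pot, 72 mm across, 75 mm tall; bystander; origin under its centre
- glue: white plastic glue bottle, 60 mm across, 160 mm tall; bystander; origin under its centre
- hammer: hammer lying flat, about 250 mm long; bystander
- screwdriver: screwdriver lying flat, about 200 mm long; bystander
- square: try square lying flat, 110 mm wooden stock and 150 mm steel blade; bystander
- tin: paper-labelled tin, 84 mm across, 100 mm tall; bystander
- jar: glass screw jar, 70 mm across, 90 mm tall; bystander
Things that resemble listed ones, but are neither listed nor needed, are in the scene too. Several things have the shape of the block; the one meant has the colours described above.

How it is judged:
By the outcome, as a careful person would: the job done as asked, in the order asked, and still so for the second after the job is handed in, with the robot touching nothing.
It also fails if it takes over 72 s, if anything falls off the work surface, if the arm or the gripper's body presses on something with over 40 N, if the wrist force passes 120 N, or if a joint passes its speed limit or range.

## Working session

There is one attempt and no reset: what is moved stays moved. The work goes in short steps, Python scripts to look and compute and a tool call to move; the robot and the scene stay as the last step left them, time stands still between calls to the robot, and variables do not carry over. Pictures are saved under pics/ and viewed, at most 10 in all, crops included, and the job is handed in when it is done.

Besides the shell and the picture viewer there is one more tool, called after "Request:" by a JSON object that holds its "name" and its "arguments", one argument or row to a line. play_rows: Moves the arm, as the interface text tells. Shift numbers are shares of 50 cm and turn numbers shares of 90 degrees, none past 1 either way. Its arguments: {"type":"object","properties":{"motion":{"type":"array","items":{"type":"array","items":{"type":"number"}}},"hand":{"type":"number"},"newtons":{"type":"number"}},"required":["motion"]}

```bash
mkdir -p pics; cat > h.py <<'E'
import numpy as np, cv2
from scipy.spatial.transform import Rotation as R
from bench import manip, optics, job, search_frame, regions_of
def cam(n):
    c=optics.camera_params(n); K=np.array(c["K"]);D=np.array(c["D"],float)
    if "world_from_camera" in c: T=np.array(c["world_from_camera"])
    else:
        s=manip.read_state(); W=np.eye(4); W[:3,:3]=R.from_quat(s["eef_rot"]).as_matrix(); W[:3,3]=s["tool_pos"]
        T=W@np.array(c["T_tool_cam"])
    return K,D,T
def ray(C,px):
    K,D,T=C
    u=cv2.undistortPoints(np.array(px,float).reshape(-1,1,2),K,D).reshape(-1,2)
    d=np.c_[u,np.ones(len(u))]@T[:3,:3].T
    return T[:3,3],d
def atz(C,px,z):
    o,d=ray(C,px); return o+d*((z-o[2])/d[:,2])[:,None]
def proj(C,P):
    K,D,T=C; Ti=np.linalg.inv(T)
    return cv2.projectPoints(np.array(P,float).reshape(-1,3),cv2.Rodrigues(Ti[:3,:3])[0],Ti[:3,3],K,D)[0].reshape(-1,2)
def snap(n,f):
    im=optics.get_image(n); cv2.imwrite(f,im[:,:,::-1]); return im
E
python3 - <<'E'
from h import *
s=manip.read_state(); print(s)
a=snap("top","pics/t.png"); b=snap("side","pics/s.png")
for n in("top","side"):
    C=cam(n); print(n,C[2][:3,3],C[2][:3,2])
    for l in("jig","block","mat","offcut","closed_end","open_end"):
        for r in search_frame(n,l)[:4]: print(l,round(r["p"],2),np.round(r["pixel"]),np.round(atz(C,[r["pixel"]],.03)[0],3))
E
```

```text
{'time_s': 0.0, 'qpos': array([ 1.10471743e+00,  2.91263649e-01, -1.54122353e-01,  1.12668663e+00,
        1.63134821e-06,  1.43152672e+00]), 'qd': array([ 8.98404108e-04,  5.05122613e-05,  8.76354388e-04, -1.70874242e-03,
       -7.79881790e-04,  6.87484792e-04]), 'effort': array([-2.85361435e-03, -5.37139034e+01,  3.31376624e+01,  1.58787315e-02,
       -4.38143470e-04, -3.01050363e-05]), 'tool_pos': array([0.16832271, 0.49683131, 0.23074242]), 'eef_rot': array([ 1.62678405e-01,  9.86678939e-01, -6.08901541e-04, -1.90995488e-04]), 'ft_force': array([ 0.19390608, -0.37507991,  0.1733358 ]), 'moment': array([-0.01684446, -0.03008307, -0.07174297]), 'grasp_force': 0.0, 'finger_gap': 0.9989679257557231}
top [ 0.23933692 -0.02570266  1.50559447] [ 0.19698512  0.01123206 -0.98034214]
jig 0.65 [233. 193.] [0.598 0.159 0.03 ]
jig 0.34 [218. 196.] [0.587 0.206 0.03 ]
block 0.96 [417. 253.] [ 0.396 -0.395  0.03 ]
block 0.7 [415. 309.] [ 0.23  -0.378  0.03 ]
block 0.6 [342. 210.] [ 0.532 -0.178  0.03 ]
block 0.17 [235. 195.] [0.59  0.152 0.03 ]
mat 0.81 [358. 210.] [ 0.533 -0.227  0.03 ]
offcut 0.57 [349. 261.] [ 0.377 -0.192  0.03 ]
closed_end 0.75 [232. 198.] [0.579 0.162 0.03 ]
open_end 0.76 [234. 192.] [0.599 0.156 0.03 ]
side [ 0.26517333 -0.73146986  0.91268014] [ 0.20259802  0.6570107  -0.72614805]
jig 0.73 [295. 190.] [0.584 0.132 0.03 ]
block 0.97 [292. 372.] [ 0.396 -0.409  0.03 ]
block 0.89 [210. 389.] [ 0.217 -0.396  0.03 ]
block 0.56 [314. 275.] [ 0.528 -0.184  0.03 ]
mat 0.59 [319. 297.] [ 0.518 -0.25   0.03 ]
offcut 0.84 [256. 299.] [ 0.368 -0.208  0.03 ]
offcut 0.22 [312. 274.] [ 0.527 -0.178  0.03 ]
closed_end 0.78 [295. 188.] [0.586 0.139 0.03 ]
open_end 0.41 [396. 241.] [ 0.788 -0.143  0.03 ]
```

View pics/t.png

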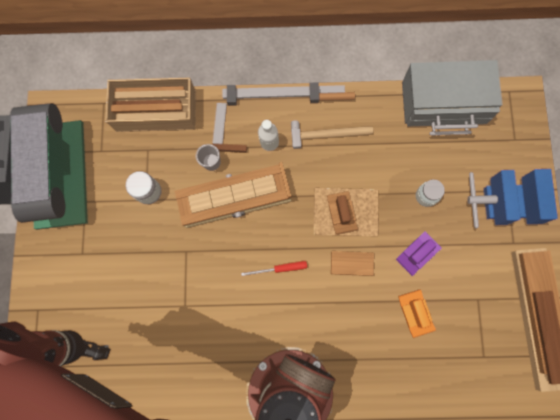

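View pics/s.png

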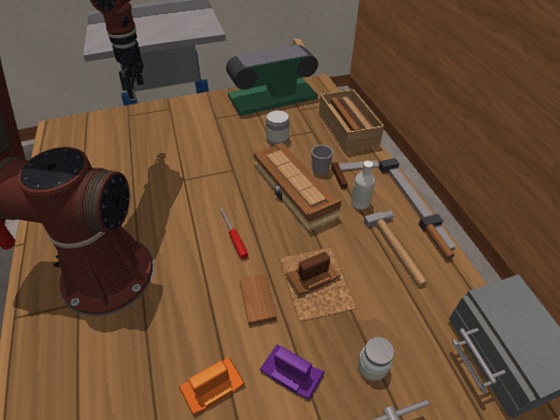

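The wooden block stands on the mat (top 342,210; side 314,270). The purple and orange ones are look-alikes. The jig lies around top (233,195) and side (297,187). Next I enlarge the jig and block in both views.

```bash
python3 - <<'E'
import cv2,numpy as np
t=cv2.imread("pics/t.png");s=cv2.imread("pics/s.png")
f=lambda im,x,y,w,h:cv2.resize(im[y:y+h,x:x+w],(400,300),interpolation=cv2.INTER_CUBIC)
cv2.imwrite("pics/c1.png",np.vstack([np.hstack([f(t,170,152,128,96),f(s,240,140,112,84)]),np.hstack([f(t,304,174,88,66),f(s,270,232,96,72)])]))
E
```

```text
(no output)
```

View pics/c1.png

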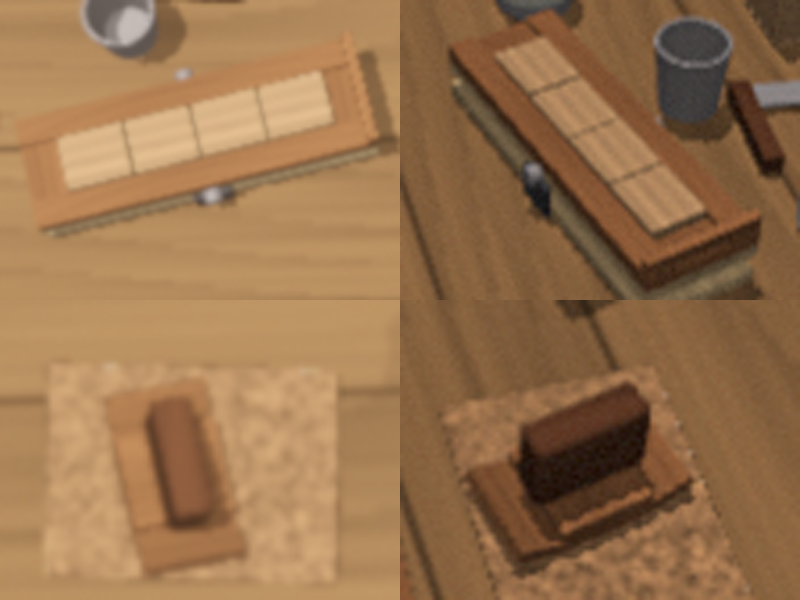

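Batten (closed end) is the right end in the top view, around crop (362,90), so the stroke goes toward world +y. In the crop, slips, block handle and mat corners are all readable. Fitting poses from corner correspondences in both views.

```bash
cat > fit.py <<'E'
from h import *
from scipy.optimize import least_squares
t=lambda p:np.array(p,float)
def solve(model,obs,p0):
    # obs: list of (cam, pts_model, pixels)
    def res(p): return np.concatenate([(proj(C,model(p,np.array(m,float)))-px).ravel() for C,m,px in obs])
    r=least_squares(res,p0,loss='soft_l1'); return r.x, np.sqrt(np.mean(res(r.x)**2)), res(r.x)
def rigid(p,m): # x,y,z,yaw
    return R.from_euler('z',p[3]).apply(m)+np.array([p[0],p[1],p[2]])
def jigm(p,m): # x,y,yaw,tilt,proud ; m in mm with flag col
    q=m[:,:3]/1000; q=q+np.c_[0*q[:,0],0*q[:,0],m[:,3]*p[4]]
    q=R.from_euler('y',p[3]).apply(q-[0,0,.036])+[0,0,.036]
    return R.from_euler('z',p[2]).apply(q)+np.array([p[0],p[1],0])
E
python3 - <<'E'
from fit import *
CT,CS=cam("top"),cam("side")
jm=[(170,55,60,0),(170,-55,60,0),(-170,55,76,0),(-170,-55,76,0),(133.5,27,60,1),(133.5,-27,60,1),(-132.5,27,60,1),(-132.5,-27,60,1)]
# jig x -> +y world ; jig y+ -> world -x (nearer robot = lower in top image)
tp=t([(42,228),(18,128),(382,140),(349,36),(68,190),(57,136),(333,122),(323,70)])*.32+[170,152]
sp=t([(50,48),(148,12),(240,265),(358,215),(96,50),(145,36),(255,235),(308,206)])*.28+[240,140]
x,e,r=solve(jigm,[(CT,jm,tp),(CS,jm,sp)],[.59,.15,1.8,0,.004]); print("jig",np.round(x,4),e); print(np.round(r.reshape(-1,2),1).tolist())
for m in [(-160,0,60,0),(170,0,60,0)]: print(jigm(x,np.array([m],float)))
bm=t([(-40,-14,80),(40,-14,80),(40,14,80),(-40,14,80),(-64,-35,22),(64,-35,22),(64,35,22),(-64,35,22)])/1000
# block x along image down-right = toward -x world
o=t([304,174]); f=lambda l:o+(t(l)-[0,300])*.22
tb=f([(150,403),(213-43,525),(213,518),(188,398),(107,402),(150,570),(243,552),(207,380)])
g=lambda l:t([270,232])+(t(l)-[400,300])*.24
sb=g([(627,383),(522,430),(535,443),(648,400),(468,475),(522,555),(690,485)])
sm=bm[[0,1,2,3,5,6,7]]
x,e,r=solve(rigid,[(CT,bm,tb),(CS,sm,sb)],[.53,-.18,.004,np.pi]); print("block",np.round(x,4),e); print(np.round(r.reshape(-1,2),1).tolist())
mm=t([(100,-75,4),(100,75,4),(-100,75,4),(-100,-75,4)])/1000
tm=f([(50,365),(337,372),(337,580),(45,570)])
x,e,r=solve(rigid,[(CT,mm[[1,2,3,0]],tm)],[.53,-.2,0,1.57]) if 0 else solve(lambda p,m:rigid([p[0],p[1],0,p[2]],m),[(CT,mm[[1,2,3,0]],tm)],[.53,-.22,1.57]); print("mat",np.round(x,4),e); print(np.round(r.reshape(-1,2),1).tolist())
E
```

```text
jig [0.5858 0.1536 1.7888 0.028  0.0097] 0.889300795388345
[[-1.0, -0.0], [-0.4, -2.4], [-0.6, -0.3], [1.2, -1.4], [-0.2, -0.2], [-0.3, 0.1], [0.8, 0.1], [-0.2, -0.0], [-0.9, 0.6], [0.5, 0.7], [1.1, 0.5], [0.6, 0.7], [-1.2, 0.9], [-0.5, -0.2], [-1.9, -1.2], [-1.0, 0.4]]
[[ 0.62028843 -0.00192252  0.06446259]]
[[0.54893938 0.32013996 0.05523916]]
block [ 5.2730e-01 -1.7750e-01  3.2000e-03  3.3078e+00] 1.577060931614578
[[-0.4, -0.2], [0.8, -1.0], [0.7, -1.3], [0.4, -0.8], [-0.7, -1.9], [-1.7, 1.3], [0.3, 0.9], [-0.6, -1.2], [0.1, -0.4], [-2.5, -0.3], [-0.2, 5.0], [0.7, 3.5], [-2.3, -0.5], [-2.6, 1.1], [0.5, -1.1]]
mat [ 0.6679 -0.1987  1.535 ] 43.558001381923795
[[-0.3, 4.4], [0.3, 3.5], [-0.8, -87.9], [0.9, -86.1]]
```

Request:
{"name": "play_rows", "arguments": {
  "motion": [
    [-0.06,-0.055,0,0,0,0],
    [-0.12,-0.11,0,0,0,0],
    [-0.18,-0.17,0,0,0,0],
    [-0.24,-0.22,0,0,0,0],
    [-0.3,-0.28,0,0,0,0],
    [-0.36,-0.34,0,0,0,0],
    [-0.42,-0.395,0,0,0,0],
    [-0.48,-0.45,0,0,0,0],
    [-0.53,-0.5,0,0,0,0],
    [-0.556,-0.523,0,0,0,0]
  ],
  "hand": 85
}}

```text
time_s: 1.53
tool_pos: [0.3492, 0.1573, 0.2316]
eef_rot: [0.164, 0.986, -0.0, 0.001]
ft_force: [0.9, 0.7, 0.1]
finger_gap: 0.992
grasp_force: 0.0
```

Request:
{"name": "play_rows", "arguments": {
  "motion": [
    [-0.06,-0.055,0,0,0,-0.03],
    [-0.12,-0.11,0,0,0,-0.06],
    [-0.18,-0.17,0,0,0,-0.1],
    [-0.24,-0.22,0,0,0,-0.14],
    [-0.3,-0.28,0,0,0,-0.18],
    [-0.36,-0.34,0,0,0,-0.22],
    [-0.42,-0.395,0,0,0,-0.26],
    [-0.48,-0.45,0,0,0,-0.29],
    [-0.53,-0.5,0,0,0,-0.31],
    [-0.556,-0.523,0,0,0,-0.314]
  ]
}}

```text
time_s: 2.37
tool_pos: [0.5286, -0.1806, 0.2309]
eef_rot: [-0.083, 0.997, -0.001, 0.0]
ft_force: [0.5, 0.1, 0.1]
finger_gap: 0.996
grasp_force: 0.0
```

```bash
python3 - <<'E'
from fit import *
s=manip.read_state(); print(s["tool_pos"],s["eef_rot"],s["qpos"])
print(np.round(optics.camera_params("wrist")["T_tool_cam"],3))
snap("wrist","pics/w1.png"); 
for l in("block","mat"):
  for r in search_frame("wrist",l): print(l,r)
CT=cam("top")
mm=t([(100,-75,4),(-100,-75,4),(-100,75,4),(100,75,4)])/1000
tm=t([304,174])+(t([(50,365),(337,372),(337,580),(45,570)])-[0,300])*.22
x,e,r=solve(lambda p,m:rigid([p[0],p[1],0,p[2]],m),[(CT,mm,tm)],[.53,-.22,1.57]); print("mat",np.round(x,4),e)
E
```

```text
[ 0.52857807 -0.18061413  0.23090267] [-8.28818999e-02  9.96559150e-01 -5.97453695e-04  3.06943538e-04] [-4.59728626e-01  3.54048119e-01 -6.38609166e-02  1.15174449e+00
 -7.06171391e-04 -6.25683240e-01]
[[ 0.001 -0.944 -0.329  0.086]
 [ 1.     0.001  0.    -0.   ]
 [ 0.    -0.329  0.944 -0.143]
 [ 0.     0.     0.     1.   ]]
block {'pixel': [288.0, 173.9], 'p': 0.93}
block {'pixel': [68.0, 27.5], 'p': 0.76}
mat {'pixel': [240.4, 173.9], 'p': 0.64}
mat [ 0.5337 -0.1925  1.5132] 0.6177922419119788
```

View pics/w1.png

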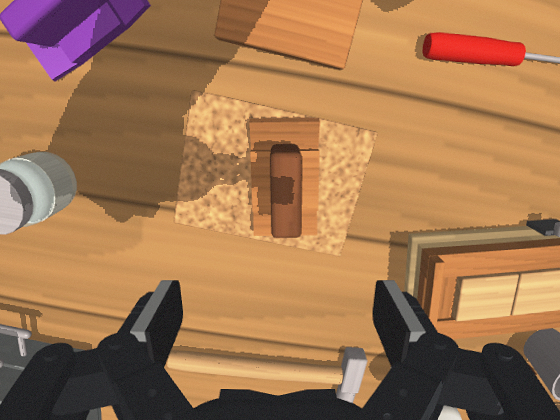

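Wrist view: the block on its mat, handle top around (286,193), mat corners at (203,92), (377,131), (341,255) and (175,222); the jig is at the lower right. I combine this with the other two views.

```bash
python3 - <<'E'
from fit import *
CT,CS,CW=cam("top"),cam("side"),cam("wrist")
bm=t([(-40,-14,80),(40,-14,80),(40,14,80),(-40,14,80),(-64,-35,22),(64,-35,22),(64,35,22),(-64,35,22)])/1000
f=lambda l:t([304,174])+(t(l)-[0,300])*.22
tb=f([(150,403),(170,525),(213,518),(188,398),(107,402),(150,570),(243,552),(207,380)])
wi=[0,1,2,3,5,6]
wb=t([(302,238),(301,147),(270,147),(271,238),(319,118),(250,118)])
x,e,r=solve(rigid,[(CW,bm[wi],wb)],[.53,-.18,.004,3.308]); print("block W",np.round(x,4),e)
print(np.round(r.reshape(-1,2),1).tolist())
x,e,r=solve(rigid,[(CT,bm,tb),(CW,bm[wi],wb)],[.53,-.18,.004,3.308]); print("block T+W",np.round(x,4),e)
mm=t([(-100,75,4),(100,75,4),(100,-75,4),(-100,-75,4)])/1000
wm=t([(203,92),(377,131),(341,255),(175,222)])
tm=f([(337,580),(45,570),(50,365),(337,372)])
x,e,r=solve(rigid,[(CW,mm,wm)],[.53,-.2,0,1.51]);print("mat W",np.round(x,4),e)
x,e,r=solve(rigid,[(CW,mm,wm),(CT,mm,tm)],[.53,-.2,0,1.51]);print("mat W+T",np.round(x,4),e)
E
```

```text
block W [ 5.2610e-01 -1.6970e-01  1.1000e-03  3.3203e+00] 1.620887850295319
[[-0.5, -0.8], [1.4, 3.3], [-0.6, 3.7], [0.2, -0.5], [0.7, -1.2], [-1.0, -0.4]]
block T+W [ 0.524  -0.171   0.0074  3.3233] 1.7870789403052791
mat W [ 0.5334 -0.1811 -0.0085  1.5235] 2.9829464575800233
mat W+T [ 0.5329 -0.1827 -0.0055  1.5255] 3.1204535971524248
```

Request:
{"name": "play_rows", "arguments": {
  "motion": [
    [0,0.011,0.03,0,0,0.003],
    [0,0.022,0.07,0,0,-0.007],
    [0,0.022,0.12,0,0,-0.007],
    [0,0.022,0.17,0,0,-0.007],
    [0,0.022,0.22,0,0,-0.007],
    [0,0.022,0.26,0,0,-0.007],
    [0,0.022,0.3,0,0,-0.007],
    [0,0.022,0.33,0,0,-0.007],
    [0,0.022,0.355,0,0,-0.007],
    [0,0.022,0.366,0,0,-0.007]
  ]
}}

```text
time_s: 3.35
tool_pos: [0.5239, -0.164, 0.047]
eef_rot: [-0.089, 0.996, 0.001, -0.001]
ft_force: [-0.4, 1.0, 0.3]
finger_gap: 0.997
grasp_force: 0.0
```

Request:
{"name": "play_rows", "arguments": {
  "motion": [
    [0,0,0,0,0,0],
    [0,0,0,0,0,0],
    [0,0,0,0,0,0],
    [0,0,0,0,0,0],
    [0,0,0,0,0,0],
    [0,0,0,0,0,0],
    [0,0,0,0,0,0],
    [0,0,0,0,0,0],
    [0,0,0,0,0,0],
    [0,0,0,0,0,0]
  ],
  "hand": 15,
  "newtons": 80
}}

```text
time_s: 4.18
tool_pos: [0.5268, -0.1672, 0.0499]
eef_rot: [-0.088, 0.996, -0.001, 0.001]
ft_force: [-0.1, -3.5, 5.9]
finger_gap: 0.316
grasp_force: 78.4
```

Request:
{"name": "play_rows", "arguments": {
  "motion": [
    [0,0,-0.02,0,0,0],
    [0,0,-0.06,0,0,0],
    [0,0,-0.11,0,0,0],
    [0,0,-0.16,0,0,0.06],
    [0,0,-0.21,0,0,0.13],
    [0,0,-0.26,0,0,0.2],
    [0,0,-0.31,0,0,0.27],
    [0,0,-0.35,0,0,0.34],
    [0,0,-0.38,0,0,0.41],
    [0,0,-0.4,0,0,0.49]
  ]
}}

```text
time_s: 5.02
tool_pos: [0.5253, -0.1655, 0.2506]
eef_rot: [0.294, 0.956, 0.0, 0.001]
ft_force: [0.7, 0.3, -5.0]
finger_gap: 0.317
grasp_force: 79.6
```

Request:
{"name": "play_rows", "arguments": {
  "motion": [
    [0,0.03,0,0,0,0.06],
    [-0.005,0.07,0,0,0,0.12],
    [-0.01,0.11,0,0,0,0.18],
    [-0.015,0.15,0,0,0,0.24],
    [-0.02,0.2,0,0,0,0.3],
    [-0.025,0.24,0,0,0,0.36],
    [-0.028,0.28,0,0,0,0.41],
    [-0.028,0.31,0,0,0,0.45],
    [-0.028,0.327,0,0,0,0.475],
    [-0.028,0.327,0,0,0,0.484]
  ]
}}

```text
time_s: 5.85
tool_pos: [0.6282, -0.0359, 0.2482]
eef_rot: [0.626, 0.78, 0.0, -0.001]
ft_force: [-0.8, -0.1, -4.7]
finger_gap: 0.311
grasp_force: 79.7
```

```bash
python3 - <<'E'
from fit import *
s=manip.read_state(); print(s["tool_pos"],s["eef_rot"],s["qpos"],s["ft_force"],s["finger_gap"])
snap("wrist","pics/w2.png"); np.save("cw2.npy",np.array(cam("wrist")[2]))
snap("top","pics/t2.png")
E
```

```text
[ 0.6282367  -0.03591433  0.24821982] [ 6.25620458e-01  7.80127246e-01  1.15251974e-04 -7.13621625e-04] [-1.73676262e-01  4.89082968e-01  1.90273744e-01  1.27312712e+00
  8.89110913e-04  1.17817687e+00] [-0.76504774 -0.097639   -4.72375548] 0.31135111824985606
```

View pics/w2.png

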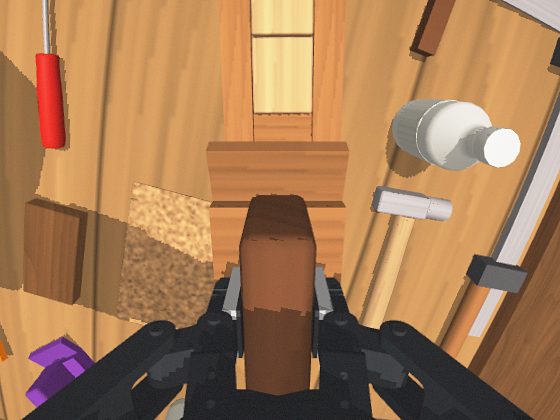

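The block is held straight in the grip, its handle top around (278,290), and the jig lies ahead in line: slip 0 spans columns 254–313 and rows 36–113. I refit the jig with this view, and the mat from the top picture, now uncovered.

```bash
python3 - <<'E'
from fit import *
CT,CS=cam("top"),cam("side"); K,D,_=cam("wrist"); CW=(K,D,np.load("cw2.npy"))
jm=[(170,55,60,0),(170,-55,60,0),(-170,55,76,0),(-170,-55,76,0),(133.5,27,60,1),(133.5,-27,60,1),(-132.5,27,60,1),(-132.5,-27,60,1)]
tp=t([(42,228),(18,128),(382,140),(349,36),(68,190),(57,136),(333,122),(323,70)])*.32+[170,152]
sp=t([(50,48),(148,12),(240,265),(358,215),(96,50),(145,36),(255,235),(308,206)])*.28+[240,140]
wm=[(-132.5,27,60,1),(-132.5,-27,60,1),(-66.5,27,60,1),(-66.5,-27,60,1)]; wp=t([(254,113),(313,113),(252,35),(313,35)])
def pr(n,obs):
    x,e,r=solve(jigm,obs,[.59,.15,1.8,0,.004]); print(n,np.round(x,4),round(e,2)); return x,r
W=(CW,np.array(wm+wm+wm),np.vstack([wp]*3))
pr("T",[(CT,jm,tp)]);pr("S",[(CS,jm,sp)])
x,r=pr("TSW",[(CT,jm,tp),(CS,jm,sp),W]); print(np.round(r.reshape(-1,2)[-4:],1).tolist())
T=CW[2]; s=manip.read_state()
for xx in(-94,106):
    P=jigm(x,np.array([[xx,0,60,0]],float))[0]; print(xx,P,R.from_quat(s["eef_rot"]).inv().apply(P-s["tool_pos"]))
print("lateral by wrist ray z=.067:",[R.from_quat(s["eef_rot"]).inv().apply(atz(CW,[p],.067)[0]-s["tool_pos"]) for p in((283.5,113),(282.5,35))])
print("tool yaw",R.from_quat(s["eef_rot"]).as_matrix()[:2,0])
for r in regions_of("top","mat")[:2]:
    m=r["region"].astype(np.uint8); c=max(cv2.findContours(m,0,2)[0],key=cv2.contourArea)[:,0]
    w=atz(CT,c,.004)[:,:2]; q=cv2.minAreaRect((w*1000).astype(np.float32)); print(r["p"],q)
E
```

```text
T [0.5838 0.152  1.7872 0.0563 0.0163] 0.68
S [0.5881 0.156  1.7855 0.0241 0.0074] 0.8
TSW [0.5872 0.1589 1.798  0.0192 0.0048] 1.03
[[-0.5, 0.2], [-0.3, -0.2], [-0.3, 0.6], [1.0, 0.3]]
-94 [0.60827571 0.06777191 0.06180389] [0.10702665 0.00442762 0.18652649]
106 [0.56323044 0.26259521 0.05795638] [0.30698331 0.00301559 0.19044309]
lateral by wrist ray z=.067: [array([0.0685348 , 0.00506968, 0.18131667]), array([0.13471199, 0.00387853, 0.18134034])]
tool yaw [-0.21836121  0.97586796]
0.55 ((534.4009399414062, -194.04754638671875), (191.83665466308594, 149.67779541015625), 88.02965545654297)
```

```bash
python3 - <<'E'
from fit import *
K,D,_=cam("wrist"); C=(K,D,np.array(optics.camera_params("wrist")["T_tool_cam"]))
print(K[0,0])
m=t([(64,35,22),(64,-35,22),(32,35,22),(32,-35,22),(40,14,80),(40,-14,80)])/1000
px=t([(207,142),(348,142),(211,203),(345,203),(242,240),(315,240)])
# tool frame: block z = -tool z ; block x = tool x ; block y = -tool y
def mod(p,m): return R.from_euler('yz',[p[3],p[4]]).apply(m*[1,-1,-1])+p[:3]
x,e,r=solve(mod,[(C,m,px)],[0,0,.046,0,0]); print(np.round(x,4),e,np.round(r.reshape(-1,2),1).tolist())
x,e,r=solve(lambda p,m:mod([*p,0,0],m),[(C,m,px)],[0,0,.046]); print(np.round(x,4),e,np.round(r.reshape(-1,2),1).tolist())
E
```

```text
344.6338174727277
[-0.0006 -0.0008  0.0544  0.065  -0.0025] 0.9391886495161694 [[-0.0, 0.5], [0.4, 0.3], [0.6, -0.3], [-1.1, -0.5], [-2.4, 0.0], [1.5, -0.1]]
[-0.0023 -0.0009  0.0498] 3.1402510275964923 [[-0.1, 0.7], [0.7, 0.9], [-0.3, 1.4], [-0.3, 1.5], [-3.4, -6.9], [2.6, -6.8]]
```

Request:
{"name": "play_rows", "arguments": {
  "motion": [
    [0.03,0.0,0.02,0,0,0],
    [0.06,0.01,0.05,0,-0.0127,0],
    [0.1,0.01,0.08,0,-0.0127,0.0],
    [0.14,0.01,0.11,0,-0.0127,0],
    [0.18,0.01,0.14,0,-0.0127,0],
    [0.21,0.01,0.17,0,-0.0127,0],
    [0.222,0.01,0.19,0,-0.0127,0],
    [0.222,0.01,0.21,0,-0.0127,0],
    [0.222,0.01,0.226,0,-0.0127,0],
    [0.222,0.01,0.226,0,-0.0127,0]
  ]
}}

```text
time_s: 6.83
tool_pos: [0.6083, 0.0704, 0.1338]
eef_rot: [0.626, 0.78, -0.007, 0.007]
ft_force: [0.0, -0.8, -5.2]
finger_gap: 0.314
grasp_force: 79.6
```

```bash
python3 - <<'E'
from fit import *
s=manip.read_state(); print(s["tool_pos"],s["ft_force"],s["moment"])
a=snap("wrist","pics/w3.png")
b=snap("side","pics/s3.png")
f=cv2.resize(b[130:235,225:365],(400,300),interpolation=cv2.INTER_CUBIC)
g=cv2.resize(a,(400,300))
cv2.imwrite("pics/c3.png",np.hstack([f,g])[:,:,::-1])
p=s["tool_pos"]; 
E
```

```text
[0.60829558 0.07041747 0.13383998] [ 0.01506369 -0.75896941 -5.19626645] [ 0.06156655 -0.0021102   0.06162563]
```

View pics/c3.png

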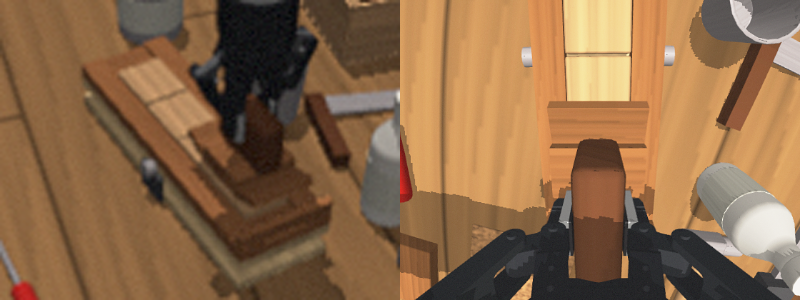

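Request:
{"name": "play_rows", "arguments": {
  "motion": [
    [0,0,0.004,0,0,0],
    [0,0,0.008,0,0,0],
    [0,0,0.012,0,0,0],
    [0,0,0.016,0,0,0],
    [0,0,0.02,0,0,0],
    [0,0,0.024,0,0,0],
    [0,0,0.026,0,0,0],
    [0,0,0.028,0,0,0],
    [0,0,0.028,0,0,0],
    [0,0,0.028,0,0,0]
  ]
}}

```text
time_s: 7.77
tool_pos: [0.609, 0.0714, 0.1213]
eef_rot: [0.626, 0.78, -0.006, 0.008]
ft_force: [0.5, 0.1, -4.3]
finger_gap: 0.325
grasp_force: 79.6
```

Request:
{"name": "play_rows", "arguments": {
  "motion": [
    [0,0,0.001,0,0,0],
    [0,0,0.002,0,0,0],
    [0,0,0.003,0,0,0],
    [0,0,0.004,0,0,0],
    [0,0,0.005,0,0,0],
    [0,0,0.006,0,0,0],
    [0,0,0.006,0,0,0],
    [0,0,0.006,0,0,0],
    [0,0,0.006,0,0,0],
    [0,0,0.006,0,0,0]
  ]
}}

```text
time_s: 8.6
tool_pos: [0.6091, 0.0713, 0.1184]
eef_rot: [0.626, 0.78, -0.006, 0.008]
ft_force: [-0.5, 0.4, -4.5]
finger_gap: 0.318
grasp_force: 79.6
```

Request:
{"name": "play_rows", "arguments": {
  "motion": [
    [0,0,0.001,0,0,0],
    [0,0,0.002,0,0,0],
    [0,0,0.003,0,0,0],
    [0,0,0.004,0,0,0],
    [0,0,0.005,0,0,0],
    [0,0,0.006,0,0,0],
    [0,0,0.006,0,0,0],
    [0,0,0.006,0,0,0],
    [0,0,0.006,0,0,0],
    [0,0,0.006,0,0,0]
  ]
}}

```text
time_s: 9.43
tool_pos: [0.6091, 0.0712, 0.1153]
eef_rot: [0.626, 0.78, -0.006, 0.008]
ft_force: [1.5, 0.2, -4.1]
finger_gap: 0.313
grasp_force: 79.6
```

Request:
{"name": "play_rows", "arguments": {
  "motion": [
    [0,0,0.001,0,0,0],
    [0,0,0.002,0,0,0],
    [0,0,0.003,0,0,0],
    [0,0,0.004,0,0,0],
    [0,0,0.005,0,0,0],
    [0,0,0.006,0,0,0],
    [0,0,0.006,0,0,0],
    [0,0,0.006,0,0,0],
    [0,0,0.006,0,0,0],
    [0,0,0.006,0,0,0]
  ]
}}

```text
time_s: 10.27
tool_pos: [0.609, 0.0712, 0.1123]
eef_rot: [0.626, 0.78, -0.006, 0.008]
ft_force: [0.4, -0.4, -4.1]
finger_gap: 0.315
grasp_force: 79.8
```

Request:
{"name": "play_rows", "arguments": {
  "motion": [
    [0,0,0.001,0,0,0],
    [0,0,0.002,0,0,0],
    [0,0,0.003,0,0,0],
    [0,0,0.004,0,0,0],
    [0,0,0.004,0,0,0],
    [0,0,0.004,0,0,0],
    [0,0,0.004,0,0,0],
    [0,0,0.004,0,0,0],
    [0,0,0.004,0,0,0],
    [0,0,0.004,0,0,0]
  ]
}}

```text
time_s: 11.1
tool_pos: [0.6092, 0.0711, 0.1104]
eef_rot: [0.626, 0.78, -0.006, 0.008]
ft_force: [-1.9, -1.9, 1.7]
finger_gap: 0.316
grasp_force: 80.7
```

Request:
{"name": "play_rows", "arguments": {
  "motion": [
    [0,0,0.001,0,0,0],
    [0,0,0.002,0,0,0],
    [0,0,0.003,0,0,0],
    [0,0,0.004,0,0,0],
    [0,0,0.004,0,0,0],
    [0,0,0.004,0,0,0],
    [0,0,0.004,0,0,0],
    [0,0,0.004,0,0,0],
    [0,0,0.004,0,0,0],
    [0,0,0.004,0,0,0]
  ]
}}

```text
time_s: 11.93
tool_pos: [0.6091, 0.0711, 0.1082]
eef_rot: [0.626, 0.78, -0.006, 0.008]
ft_force: [0.8, -0.5, 0.0]
finger_gap: 0.317
grasp_force: 80.4
```

```bash
python3 -c "
from h import *
s=manip.read_state();print(s['tool_pos'],s['ft_force'],s['moment'],s['eef_rot'])"
```

```text
[0.6091215  0.07110025 0.10820947] [ 0.75951003 -0.52569451  0.01334282] [ 0.06948937 -0.03962796 -0.03529435] [ 0.62559656  0.78008319 -0.00622039  0.00777561]
```

Request:
{"name": "play_rows", "arguments": {
  "motion": [
    [0,0,0.001,0,0,0],
    [0,0,0.002,0,0,0],
    [0,0,0.003,0,0,0],
    [0,0,0.003,0,0,0],
    [0,0,0.003,0,0,0],
    [0,0,0.003,0,0,0],
    [0,0,0.003,0,0,0],
    [0,0,0.003,0,0,0],
    [0,0,0.003,0,0,0],
    [0,0,0.003,0,0,0]
  ]
}}

```text
time_s: 12.77
tool_pos: [0.6091, 0.0711, 0.1068]
eef_rot: [0.626, 0.78, -0.006, 0.008]
ft_force: [0.1, -0.9, 1.4]
finger_gap: 0.319
grasp_force: 80.6
```

Request:
{"name": "play_rows", "arguments": {
  "motion": [
    [0,0,0.001,0,0,0],
    [0,0,0.002,0,0,0],
    [0,0,0.003,0,0,0],
    [0,0,0.003,0,0,0],
    [0,0,0.003,0,0,0],
    [0,0,0.003,0,0,0],
    [0,0,0.003,0,0,0],
    [0,0,0.003,0,0,0],
    [0,0,0.003,0,0,0],
    [0,0,0.003,0,0,0]
  ]
}}

```text
time_s: 13.6
tool_pos: [0.6092, 0.0709, 0.1065]
eef_rot: [0.626, 0.78, -0.006, 0.008]
ft_force: [-4.1, -1.3, 13.8]
finger_gap: 0.316
grasp_force: 82.5
```

Request:
{"name": "play_rows", "arguments": {
  "motion": [
    [0,0,-0.001,0,0,0],
    [-0.001,0,-0.001,0,0,0],
    [-0.002,0,-0.001,0,0,0],
    [-0.003,0,-0.001,0,0,0],
    [-0.004,0,-0.001,0,0,0],
    [-0.005,0,-0.001,0,0,0],
    [-0.006,0,-0.001,0,0,0],
    [-0.006,0,-0.001,0,0,0],
    [-0.006,0,-0.001,0,0,0],
    [-0.006,0,-0.001,0,0,0]
  ]
}}

```text
time_s: 14.43
tool_pos: [0.6093, 0.0702, 0.1064]
eef_rot: [0.625, 0.781, -0.005, 0.006]
ft_force: [-3.3, 7.3, 9.2]
finger_gap: 0.321
grasp_force: 81.6
```

```bash
python3 -c "
from h import *
s=manip.read_state();print(s['tool_pos'],s['ft_force'],s['moment'],s['eef_rot'])"
```

```text
[0.60933121 0.07023259 0.10642316] [-3.30371936  7.2512081   9.24017075] [ 2.13838039  0.77820279 -0.00582057] [ 0.62508501  0.78051546 -0.00476246  0.0064548 ]
```

Request:
{"name": "play_rows", "arguments": {
  "motion": [
    [-0.001,0,0,0,0,0],
    [-0.002,0,0,0,0,0],
    [-0.003,0,0,0,0,0],
    [-0.004,0,0,0,0,0],
    [-0.004,0,0,0,0,0],
    [-0.004,0,0,0,0,0],
    [-0.004,0,0,0,0,0],
    [-0.004,0,0,0,0,0],
    [-0.004,0,0,0,0,0],
    [-0.004,0,0,0,0,0]
  ]
}}

```text
time_s: 15.27
tool_pos: [0.6093, 0.07, 0.1065]
eef_rot: [0.625, 0.781, -0.004, 0.005]
ft_force: [-4.6, 16.1, 10.2]
finger_gap: 0.314
grasp_force: 81.8
```

Request:
{"name": "play_rows", "arguments": {
  "motion": [
    [0.005,0,0,0,0,0],
    [0.01,0,0,0,0,0],
    [0.015,0,-0.0005,0,0,0],
    [0.02,0,-0.0005,0,0,0],
    [0.025,0,-0.0005,0,0,0],
    [0.03,0,-0.0005,0,0,0],
    [0.034,0,-0.0005,0,0,0],
    [0.038,0,-0.0005,0,0,0],
    [0.042,0,-0.0005,0,0,0],
    [0.046,0,-0.0005,0,0,0]
  ]
}}

```text
time_s: 16.1
tool_pos: [0.6066, 0.0871, 0.1067]
eef_rot: [0.626, 0.78, -0.006, 0.01]
ft_force: [0.9, -10.4, 5.6]
finger_gap: 0.315
grasp_force: 81.3
```

```bash
python3 -c "
from h import *
s=manip.read_state();print(s['tool_pos'],s['ft_force'],s['moment'],s['eef_rot'])"
```

```text
[0.60656231 0.08714359 0.10674573] [  0.90092457 -10.42407119   5.62408002] [-2.01623036e+00 -1.83942450e-01  1.94098279e-03] [ 0.62600702  0.77972887 -0.0064537   0.00982091]
```

Request:
{"name": "play_rows", "arguments": {
  "motion": [
    [0.004,0,0,0,0,0],
    [0.008,0,0,0,0,0],
    [0.012,0,0.0003,0,0,0],
    [0.016,0,0.0003,0,0,0],
    [0.02,0,0.0003,0,0,0],
    [0.024,0,0.0003,0,0,0],
    [0.028,0,0.0003,0,0,0],
    [0.032,0,0.0003,0,0,0],
    [0.036,0,0.0003,0,0,0],
    [0.04,0,0.0003,0,0,0]
  ]
}}

```text
time_s: 16.93
tool_pos: [0.6027, 0.1065, 0.1066]
eef_rot: [0.626, 0.78, -0.006, 0.01]
ft_force: [1.2, -12.5, 12.3]
finger_gap: 0.318
grasp_force: 82.1
```

Request:
{"name": "play_rows", "arguments": {
  "motion": [
    [0.004,0,-0.0002,0,0.001,0],
    [0.008,0,-0.0004,0,0.002,0],
    [0.012,0,-0.0006,0,0.003,0],
    [0.016,0,-0.0008,0,0.004,0],
    [0.02,0,-0.0009,0,0.005,0],
    [0.024,0,-0.001,0,0.005,0],
    [0.028,0,-0.001,0,0.005,0],
    [0.032,0,-0.0011,0,0.005,0],
    [0.036,0,-0.0012,0,0.005,0],
    [0.04,0,-0.0012,0,0.005,0]
  ]
}}

```text
time_s: 17.77
tool_pos: [0.5977, 0.1263, 0.1062]
eef_rot: [0.626, 0.78, -0.004, 0.007]
ft_force: [1.2, -7.7, 2.2]
finger_gap: 0.318
grasp_force: 80.9
```

Request:
{"name": "play_rows", "arguments": {
  "motion": [
    [0.002,0,0.0003,0,0,0],
    [0.005,0,0.0006,0,0,0],
    [0.009,0,0.0008,0,0,0],
    [0.013,0,0.0008,0,0,0],
    [0.017,0,0.0008,0,0,0],
    [0.021,0,0.0008,0,0,0],
    [0.025,0,0.0008,0,0,0],
    [0.029,0,0.0008,0,0,0],
    [0.033,0,0.0008,0,0,0],
    [0.037,0,0.0008,0,0,0]
  ]
}}

```text
time_s: 18.6
tool_pos: [0.5942, 0.1442, 0.1061]
eef_rot: [0.626, 0.78, -0.004, 0.007]
ft_force: [2.9, -1.9, 6.8]
finger_gap: 0.319
grasp_force: 81.1
```

Request:
{"name": "play_rows", "arguments": {
  "motion": [
    [0.004,0,0,0,0,0],
    [0.008,0,0,0,0,0],
    [0.012,0,0,0,0,0],
    [0.016,0,0,0,0,0],
    [0.02,0,0,0,0,0],
    [0.024,0,0,0,0,0],
    [0.028,0,0,0,0,0],
    [0.032,0,0,0,0,0],
    [0.036,0,0,0,0,0],
    [0.04,0,0,0,0,0]
  ]
}}

```text
time_s: 19.43
tool_pos: [0.5899, 0.1637, 0.1059]
eef_rot: [0.626, 0.78, -0.004, 0.007]
ft_force: [3.2, -5.0, 11.6]
finger_gap: 0.317
grasp_force: 81.9
```

Request:
{"name": "play_rows", "arguments": {
  "motion": [
    [0.004,0,-0.0002,0,0,0],
    [0.008,0,-0.0004,0,0,0],
    [0.012,0,-0.0005,0,0,0],
    [0.016,0,-0.0006,0,0,0],
    [0.02,0,-0.0007,0,0,0],
    [0.024,0,-0.0007,0,0,0],
    [0.028,0,-0.0008,0,0,0],
    [0.032,0,-0.0008,0,0,0],
    [0.036,0,-0.0009,0,0,0],
    [0.04,0,-0.001,0,0,0]
  ]
}}

```text
time_s: 20.27
tool_pos: [0.5852, 0.1834, 0.1058]
eef_rot: [0.626, 0.78, -0.004, 0.007]
ft_force: [0.9, 0.2, -1.1]
finger_gap: 0.316
grasp_force: 80.1
```

Request:
{"name": "play_rows", "arguments": {
  "motion": [
    [0,0,0.0004,0,0,0],
    [0,0,0.0008,0,0,0],
    [0.001,0,0.001,0,0,0],
    [0.003,0,0.001,0,0,0],
    [0.006,0,0.001,0,0,0],
    [0.01,0,0.001,0,0,0],
    [0.014,0,0.001,0,0,0],
    [0.018,0,0.001,0,0,0],
    [0.022,0,0.001,0,0,0],
    [0.026,0,0.001,0,0,0]
  ]
}}

```text
time_s: 21.1
tool_pos: [0.583, 0.1951, 0.1058]
eef_rot: [0.626, 0.78, -0.004, 0.008]
ft_force: [2.4, -14.5, 12.5]
finger_gap: 0.312
grasp_force: 82.3
```

Request:
{"name": "play_rows", "arguments": {
  "motion": [
    [0.004,0,-0.0001,0,0,0],
    [0.008,0,-0.0002,0,0,0],
    [0.012,0,-0.0003,0,0,0],
    [0.016,0,-0.0003,0,0,0],
    [0.02,0,-0.0004,0,0,0],
    [0.024,0,-0.0004,0,0,0],
    [0.028,0,-0.0004,0,0,0],
    [0.032,0,-0.0004,0,0,0],
    [0.036,0,-0.0005,0,0,0],
    [0.04,0,-0.0005,0,0,0]
  ]
}}

```text
time_s: 21.93
tool_pos: [0.5785, 0.2153, 0.1056]
eef_rot: [0.626, 0.78, -0.004, 0.007]
ft_force: [2.0, -15.1, 13.1]
finger_gap: 0.319
grasp_force: 82.3
```

Net about 18 N; I ease slightly and carry on.

Request:
{"name": "play_rows", "arguments": {
  "motion": [
    [0.004,0,-0.0002,0,0,0],
    [0.008,0,-0.0003,0,0,0],
    [0.012,0,-0.0004,0,0,0],
    [0.016,0,-0.0005,0,0,0],
    [0.02,0,-0.0005,0,0,0],
    [0.024,0,-0.0005,0,0,0],
    [0.028,0,-0.0006,0,0,0],
    [0.032,0,-0.0006,0,0,0],
    [0.036,0,-0.0007,0,0,0],
    [0.04,0,-0.0007,0,0,0]
  ]
}}

```text
time_s: 22.77
tool_pos: [0.5738, 0.235, 0.1054]
eef_rot: [0.626, 0.78, -0.004, 0.007]
ft_force: [1.1, -12.8, 17.4]
finger_gap: 0.317
grasp_force: 82.7
```

Request:
{"name": "play_rows", "arguments": {
  "motion": [
    [0.004,0,-0.0003,0,0,0],
    [0.008,0,-0.0005,0,0,0],
    [0.012,0,-0.0006,0,0,0],
    [0.016,0,-0.0007,0,0,0],
    [0.02,0,-0.0008,0,0,0],
    [0.024,0,-0.0008,0,0,0],
    [0.028,0,-0.0009,0,0,0],
    [0.032,0,-0.0009,0,0,0],
    [0.036,0,-0.001,0,0,0],
    [0.04,0,-0.001,0,0,0]
  ]
}}

```text
time_s: 23.6
tool_pos: [0.569, 0.2547, 0.1053]
eef_rot: [0.626, 0.78, -0.004, 0.006]
ft_force: [1.7, -9.9, 14.0]
finger_gap: 0.317
grasp_force: 82.2
```

Request:
{"name": "play_rows", "arguments": {
  "motion": [
    [0.004,0,-0.0003,0,0,0],
    [0.008,0,-0.0005,0,0,0],
    [0.012,0,-0.0006,0,0,0],
    [0.016,0,-0.0007,0,0,0],
    [0.02,0,-0.0007,0,0,0],
    [0.024,0,-0.0008,0,0,0],
    [0.028,0,-0.0008,0,0,0],
    [0.032,0,-0.0008,0,0,0],
    [0.036,0,-0.0008,0,0,0],
    [0.04,0,-0.0008,0,0,0]
  ]
}}

```text
time_s: 24.43
tool_pos: [0.5643, 0.2745, 0.1052]
eef_rot: [0.626, 0.78, -0.004, 0.006]
ft_force: [1.9, -1.3, -1.4]
finger_gap: 0.317
grasp_force: 80.2
```

Request:
{"name": "play_rows", "arguments": {
  "motion": [
    [0.0,0,0,0,0,0],
    [0,0,0,0,0,0],
    [0.003,0,0,0,0,0],
    [0.007,0,-0.0002,0,0,0],
    [0.011,0,-0.0003,0,0,0],
    [0.015,0,-0.0003,0,0,0],
    [0.019,0,-0.0003,0,0,0],
    [0.023,0,-0.0004,0,0,0],
    [0.024,0,-0.0004,0,0,0],
    [0.024,0,-0.0004,0,0,0]
  ]
}}

```text
time_s: 25.27
tool_pos: [0.5615, 0.2866, 0.105]
eef_rot: [0.626, 0.78, -0.004, 0.006]
ft_force: [0.4, -5.5, 6.5]
finger_gap: 0.316
grasp_force: 81.1
```

Request:
{"name": "play_rows", "arguments": {
  "motion": [
    [0,0,-0.01,0,0,0],
    [0,0,-0.03,0,0,0],
    [0,0,-0.06,0,0.004,0],
    [0,0,-0.1,0,0.0077,0],
    [0,0,-0.14,0,0.0077,0],
    [0,0,-0.18,0,0.0077,0],
    [0,0,-0.22,0,0.0077,0],
    [0,0,-0.26,0,0.0077,0],
    [0,0,-0.28,0,0.0077,0],
    [0,0,-0.29,0,0.0077,0]
  ]
}}

```text
time_s: 26.1
tool_pos: [0.5609, 0.2895, 0.2514]
eef_rot: [0.626, 0.78, 0.001, 0.0]
ft_force: [-0.4, -0.4, -4.7]
finger_gap: 0.313
grasp_force: 80.0
```

Request:
{"name": "play_rows", "arguments": {
  "motion": [
    [-0.04,0,0,0,0,0],
    [-0.1,0,0,0,0,0],
    [-0.16,0,0,0,0,0],
    [-0.22,0,0,0,0,0],
    [-0.28,0,0,0,0,0],
    [-0.34,0,0,0,0,0],
    [-0.4,0,0,0,0,0],
    [-0.46,0,0,0,0,0],
    [-0.5,0,0,0,0,0],
    [-0.52,0,0,0,0,0]
  ]
}}

```text
time_s: 26.93
tool_pos: [0.6169, 0.0326, 0.2484]
eef_rot: [0.627, 0.779, -0.001, -0.001]
ft_force: [0.3, 0.5, -4.5]
finger_gap: 0.316
grasp_force: 79.8
```

```bash
python3 - <<'E'
from fit import *
s=manip.read_state(); print(s["tool_pos"],s["eef_rot"],s["ft_force"])
a=snap("wrist","pics/w4.png"); b=snap("side","pics/s4.png")
f=cv2.resize(b[140:224,240:352],(400,300),interpolation=cv2.INTER_CUBIC)
g=cv2.resize(a[0:210,140:420],(400,300),interpolation=cv2.INTER_CUBIC)
cv2.imwrite("pics/c4.png",np.hstack([f,g])[:,:,::-1])
E
```

```text
[0.61694107 0.03255567 0.24842533] [ 6.26516158e-01  7.79407861e-01 -7.12807942e-04 -6.17585848e-04] [ 0.25391484  0.4655375  -4.52177397]
```

View pics/c4.png

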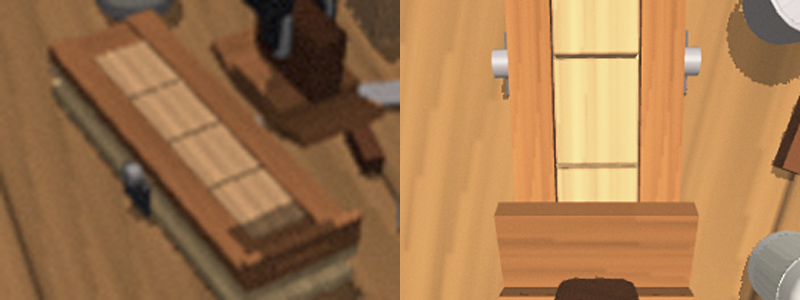

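Slips look flush in both views. I move to view the mat.

Request:
{"name": "play_rows", "arguments": {
  "motion": [
    [-0.05,-0.02,-0.02,0,0,0.01],
    [-0.12,-0.055,-0.04,0,0,0.03],
    [-0.19,-0.09,-0.06,0,0,0.05],
    [-0.26,-0.125,-0.08,0,0,0.08],
    [-0.33,-0.16,-0.1,0,0,0.1],
    [-0.4,-0.195,-0.104,0,0,0.12],
    [-0.47,-0.23,-0.104,0,0,0.14],
    [-0.53,-0.26,-0.104,0,0,0.16],
    [-0.59,-0.295,-0.104,0,0,0.168],
    [-0.618,-0.308,-0.104,0,0,0.168]
  ]
}}

```text
time_s: 27.87
tool_pos: [0.5327, -0.3021, 0.301]
eef_rot: [0.724, 0.69, -0.0, -0.0]
ft_force: [-0.5, -0.4, -4.2]
finger_gap: 0.316
grasp_force: 79.8
```

Request:
{"name": "play_rows", "arguments": {
  "motion": [
    [0,0,0,0,0,0],
    [0,0,0,0,0,0],
    [0,0,0,0,0,0],
    [0,0,0,0,0,0],
    [0,0,0,0,0,0],
    [0,0,0,0,0,0],
    [0,0,0,0,0,0],
    [0,0,0,0,0,0],
    [0,0,0,0,0,0],
    [0,0,0,0,0,0]
  ]
}}

```text
time_s: 28.7
tool_pos: [0.5339, -0.2998, 0.3017]
eef_rot: [0.723, 0.691, 0.0, -0.0]
ft_force: [-0.7, -0.4, -4.1]
finger_gap: 0.32
grasp_force: 79.9
```

```bash
python3 - <<'E'
from fit import *
s=manip.read_state(); print(s["tool_pos"],s["eef_rot"],s["ft_force"])
snap("wrist","pics/w5.png"); np.save("cw5.npy",cam("wrist")[2])
E
```

```text
[ 0.53386926 -0.2998455   0.30167241] [ 7.22813436e-01  6.91043224e-01  6.88835145e-06 -7.27669135e-06] [-0.70300404 -0.44132616 -4.07795778]
```

View pics/w5.png

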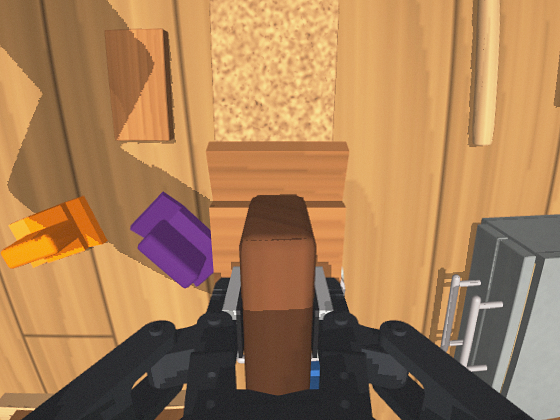

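Request:
{"name": "play_rows", "arguments": {
  "motion": [
    [-0.03,0,0,0,0,0],
    [-0.07,0,0,0,0,0],
    [-0.1,0,0,0,0,0],
    [-0.13,0,0,0,0,0],
    [-0.15,0,0,0,0,0],
    [-0.16,0,0,0,0,0],
    [-0.16,0,0,0,0,0],
    [-0.16,0,0,0,0,0],
    [-0.16,0,0,0,0,0],
    [-0.16,0,0,0,0,0]
  ]
}}

```text
time_s: 29.58
tool_pos: [0.5304, -0.3791, 0.3019]
eef_rot: [0.723, 0.691, 0.0, -0.0]
ft_force: [-0.4, 0.6, -4.1]
finger_gap: 0.317
grasp_force: 80.0
```

```bash
python3 - <<'E'
from fit import *
s=manip.read_state(); print(s["tool_pos"],s["eef_rot"],s["ft_force"])
im=snap("wrist","pics/w6.png"); np.save("cw6.npy",cam("wrist")[2])
cv2.imwrite("pics/c6.png",cv2.resize(im[:150,130:430],(800,400),interpolation=cv2.INTER_CUBIC)[:,:,::-1])
E
```

```text
[ 0.5304159  -0.37907061  0.30186288] [ 7.22565175e-01  6.91302799e-01  8.73138573e-05 -1.87534546e-05] [-0.38867024  0.56011192 -4.05066437]
```

View pics/c6.png

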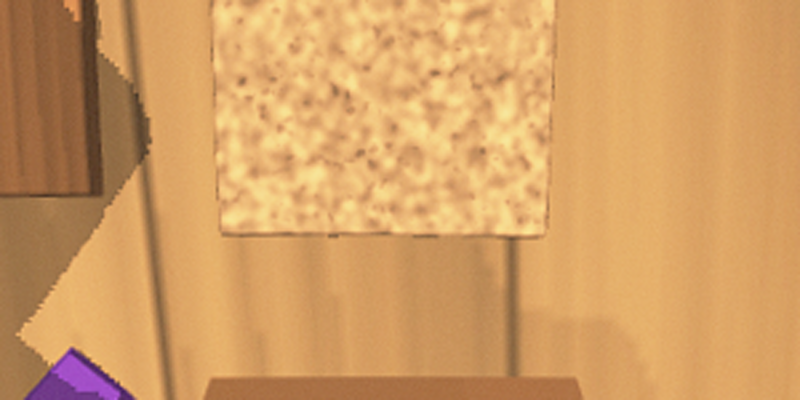

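Now the mat's near corners show, at image (212.5,88.5) and (335,89). I compute its centre from these.

```bash
python3 - <<'E'
from fit import *
K,D,_=cam("wrist"); C=(K,D,np.load("cw6.npy")); s=manip.read_state()
P=atz(C,[(212.5,88.5),(335,89),(209.2,0),(338.5,0)],.004); print(P, np.linalg.norm(P[1]-P[0]))
w=P[1]-P[0]; u=np.array([-w[1],w[0],0])/np.linalg.norm(w); c=(P[0]+P[1])/2+.1*u; print(c,np.degrees(np.arctan2(u[1],u[0])))
Rm=R.from_quat(s["eef_rot"]); print(np.degrees(np.arctan2(*Rm.as_matrix()[1::-1,0])), Rm.inv().apply(c-s["tool_pos"]))
E
```

```text
[[ 0.45464408 -0.28466     0.004     ]
 [ 0.60395117 -0.29172282  0.004     ]
 [ 0.4593738  -0.18536579  0.004     ]
 [ 0.60839596 -0.19187001  0.004     ]] 0.1494740481286266
[ 0.53402274 -0.18830311  0.004     ] 87.29170100691456
87.46793436455171 [ 0.19078223 -0.00488862  0.29789973]
```

Request:
{"name": "play_rows", "arguments": {
  "motion": [
    [0.04,0,0,0,0,0],
    [0.1,0,0,0,0,0],
    [0.16,-0.004,0,0,0,0],
    [0.22,-0.008,0.02,0,0,0],
    [0.28,-0.008,0.06,0,0,0],
    [0.33,-0.008,0.11,0,0,0],
    [0.365,-0.008,0.16,0,0,0],
    [0.38,-0.008,0.21,0,0,0],
    [0.386,-0.008,0.25,0,0,0],
    [0.386,-0.008,0.28,0,0,0]
  ]
}}

```text
time_s: 30.47
tool_pos: [0.5343, -0.1848, 0.1602]
eef_rot: [0.722, 0.692, -0.0, -0.001]
ft_force: [0.0, -0.0, -5.0]
finger_gap: 0.32
grasp_force: 79.9
```

Request:
{"name": "play_rows", "arguments": {
  "motion": [
    [0,0,0.03,0,0,0],
    [0,0,0.06,0,0,0],
    [0,0,0.09,0,0,0],
    [0,0,0.12,0,0,0],
    [0,0,0.145,0,0,0],
    [0,0,0.165,0,0,0],
    [0,0,0.18,0,0,0],
    [0,0,0.19,0,0,0],
    [0,0,0.195,0,0,0],
    [0,0,0.2,0,0,0]
  ]
}}

```text
time_s: 31.3
tool_pos: [0.5352, -0.1869, 0.0619]
eef_rot: [0.723, 0.691, 0.0, 0.0]
ft_force: [-0.9, 0.6, -4.0]
finger_gap: 0.32
grasp_force: 79.9
```

Request:
{"name": "play_rows", "arguments": {
  "motion": [
    [0,0,0.002,0,0,0],
    [0,0,0.004,0,0,0],
    [0,0,0.006,0,0,0],
    [0,0,0.008,0,0,0],
    [0,0,0.01,0,0,0],
    [0,0,0.012,0,0,0],
    [0,0,0.014,0,0,0],
    [0,0,0.016,0,0,0],
    [0,0,0.016,0,0,0],
    [0,0,0.016,0,0,0]
  ]
}}

```text
time_s: 32.13
tool_pos: [0.5349, -0.1868, 0.0536]
eef_rot: [0.723, 0.691, -0.0, -0.0]
ft_force: [1.1, -0.7, -4.1]
finger_gap: 0.32
grasp_force: 79.9
```

Request:
{"name": "play_rows", "arguments": {
  "motion": [
    [0,0,0.001,0,0,0],
    [0,0,0.002,0,0,0],
    [0,0,0.003,0,0,0],
    [0,0,0.004,0,0,0],
    [0,0,0.005,0,0,0],
    [0,0,0.005,0,0,0],
    [0,0,0.005,0,0,0],
    [0,0,0.005,0,0,0],
    [0,0,0.005,0,0,0],
    [0,0,0.005,0,0,0]
  ]
}}

```text
time_s: 32.97
tool_pos: [0.535, -0.1869, 0.0512]
eef_rot: [0.723, 0.691, -0.0, 0.0]
ft_force: [1.3, -0.4, -4.8]
finger_gap: 0.317
grasp_force: 79.9
```

Request:
{"name": "play_rows", "arguments": {
  "motion": [
    [0,0,0.001,0,0,0],
    [0,0,0.002,0,0,0],
    [0,0,0.003,0,0,0],
    [0,0,0.003,0,0,0],
    [0,0,0.003,0,0,0],
    [0,0,0.003,0,0,0],
    [0,0,0.003,0,0,0],
    [0,0,0.003,0,0,0],
    [0,0,0.003,0,0,0],
    [0,0,0.003,0,0,0]
  ]
}}

```text
time_s: 33.8
tool_pos: [0.5349, -0.1868, 0.0499]
eef_rot: [0.723, 0.691, 0.0, 0.0]
ft_force: [-2.1, 1.7, 4.8]
finger_gap: 0.314
grasp_force: 81.0
```

Request:
{"name": "play_rows", "arguments": {
  "motion": [
    [0,0,-0.001,0,0,0],
    [0,0,-0.001,0,0,0],
    [0,0,-0.001,0,0,0],
    [0,0,-0.001,0,0,0],
    [0,0,-0.001,0,0,0],
    [0,0,-0.001,0,0,0],
    [0,0,-0.001,0,0,0],
    [0,0,-0.001,0,0,0],
    [0,0,-0.001,0,0,0],
    [0,0,-0.001,0,0,0]
  ],
  "hand": 85
}}

```text
time_s: 34.63
tool_pos: [0.535, -0.1868, 0.0502]
eef_rot: [0.723, 0.691, -0.0, 0.0]
ft_force: [-0.7, -0.7, 0.2]
finger_gap: 0.995
grasp_force: 0.0
```

Request:
{"name": "play_rows", "arguments": {
  "motion": [
    [0,0,-0.01,0,0,0],
    [0,0,-0.03,0,0,0],
    [0,0,-0.06,0,0,0],
    [0,0,-0.1,0,0,0],
    [0,0,-0.15,0,0,0],
    [0,0,-0.2,0,0,0],
    [0,0,-0.26,0,0,0],
    [0,0,-0.32,0,0,0],
    [0,0,-0.37,0,0,0],
    [0,0,-0.4,0,0,0]
  ]
}}

```text
time_s: 35.47
tool_pos: [0.5357, -0.1872, 0.2545]
eef_rot: [0.723, 0.691, 0.001, 0.002]
ft_force: [0.2, 0.4, -0.4]
finger_gap: 0.996
grasp_force: 0.0
```

Request:
{"name": "play_rows", "arguments": {
  "motion": [
    [-0.03,0,0,0,0,0],
    [-0.08,0,0,0,0,0],
    [-0.13,0,0,0,0,0],
    [-0.18,0,0,0,0,0],
    [-0.2,0,0,0,0,0],
    [-0.2,0,0,0,0,0],
    [-0.2,0,0,0,0,0],
    [-0.2,0,0,0,0,0],
    [-0.2,0,0,0,0,0],
    [-0.2,0,0,0,0,0]
  ]
}}

```text
time_s: 36.3
tool_pos: [0.5306, -0.2858, 0.2503]
eef_rot: [0.722, 0.691, 0.0, -0.0]
ft_force: [-0.2, 0.5, -0.0]
finger_gap: 0.999
grasp_force: 0.0
```

```bash
python3 - <<'E'
from fit import *
s=manip.read_state(); print(s["tool_pos"],s["finger_gap"],s["ft_force"])
a=snap("wrist","pics/w7.png"); b=snap("side","pics/s7.png")
f=cv2.resize(b[135:345,230:370],(400,600),interpolation=cv2.INTER_CUBIC)
g=cv2.resize(a,(400,300)); t=snap("top","pics/t7.png")
h=cv2.resize(t[140:260,170:390],(400,300),interpolation=cv2.INTER_CUBIC)
cv2.imwrite("pics/c7.png",np.hstack([f,np.vstack([g,h])])[:,:,::-1])
E
```

```text
[ 0.53058962 -0.28576537  0.25034018] 0.9985974453619854 [-0.194301    0.52872963 -0.0119409 ]
```

View pics/c7.png

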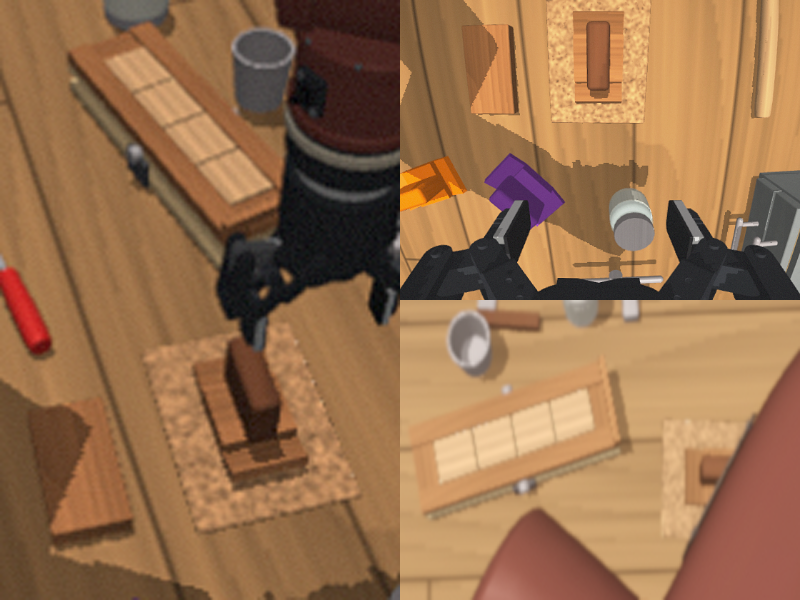

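The block stands upright in the middle of the mat, the slips look flush, the other things are where they were, and the gripper is clear.

```bash
python3 -c "
from bench import job
print(job.hand_in())"
```

```text
the job is handed in; nothing more can be done
None
```

The job is handed in: all four slips look flush after one unbroken stroke (push read between about 4 and 22 N, aim 12 N), and the block stands upright on the middle of its mat with the gripper clear.

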